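Set a trailer hub's castle nut and pin it

TASK

Finish this trailer hub: run the loose castle nut down the axle until it seats on the washer, then back it off to the first slot that lines up with the cross hole in the axle. Push the split pin right home through the slot and the hole, eye up against the nut, and let go; I will spread its legs afterwards.

Things in the scene. Friction and masses are not known exactly. Their poses are not given: they have to be found in the camera images.
- stub_axle: Trailer stub axle bolted upright on a 130 x 210 x 32 mm board screwed to the bench; it does not move. Origin: on the axle's line at the board's underside; z up, x along the axle's cross hole, y along the board's length. The hub on it: flange 140 mm across, top 76 mm up; four wheel studs on it, 97 mm up, on a 100 mm circle; barrel 65 mm across, up to 108 mm; on it the nut's washer.
- axle_end (a point): Middle of the end face of the axle's threaded end (30 mm across), 150 mm above the bench. A dark saw-cut line across this face runs along the cross hole below it (axis x).
- axle_hole (a point): Centre of the cross hole, on the axle's line, 138.5 mm above the bench. The hole is level, 8 x 8 mm, and goes right through the 30 mm axle along x; it can be entered from either end. z is up.
- castle_nut (a joint): Turn of the nut on its right-hand thread, rad: 0 when seated on the washer (a dead stop; the washer's top is 112 mm up), growing as it is unscrewed (anticlockwise from above); 2 mm of rise a turn. Slots line up with the hole at 0.45 and every pi/3 above that. It starts a little more than one turn up, turns with about 0.07 N m and stays where it is left.
- nut_grip (a point): Castle nut: point on its axis at mid-height of the hexagon, which is 46 mm across flats (53 across corners) and 21 mm high; 122.5 mm above the bench when seated. On the hexagon stands a round crown, 42 mm across, 11 mm high, cut down to the hexagon by six slots 8 mm wide, one over the middle of each flat. x points square out of one flat, through a slot; z up.
- pin_eye (a point): Split pin, 80 mm long, 20 g, lying flat on the bench: centre of its oblong eye (25 mm along x, 12 mm wide along y with parallel sides, 5.6 mm thick), 2.8 mm above the bench. x points to the tip; the shank, 5.6 mm thick with a rounded end, runs from 12.5 to 68 mm along x. Home, the eye's front rests on the crown and this point is 33 mm from the hole's centre.
- pin_middle (a point): The point of the pin's shank 33 mm along x from the eye's centre; it lies at the hole's centre when the pin is home. Same axes as pin_eye.
- dust_cap: The hub's domed metal dust cap, 64 mm across, 52 mm high, standing mouth down on the bench (origin: centre of its underside). Not needed now; the pin lies on one side of the hub and the cap on the other, either way round.

How it is judged:
By the outcome, as a careful person would: the job done as asked, in the order asked, and still so for the second after the job is handed in, with the robot touching nothing.
It also fails if it takes over 72 s, if anything falls off the work surface, if the arm or the gripper's body presses on something with over 40 N, if the wrist force passes 120 N, or if a joint passes its speed limit or range.

ROBOT

A 6-joint arm with a two-finger parallel gripper is mounted at the origin on a cart in front of the work surface, level with it; the furniture and walls round the work are solid. World frame = base frame: x ahead of the robot, y to its left, z up, the work surface at z = 0. Lengths are in m, angles in rad, forces in N, time in s.
With the tool pointing down it reaches from about 0.325 to 0.775 m from the base axis. Payload 9.3 kg.
Tool frame: the origin (TCP) lies at the very end of the fingers, on their centre line; the grasp point (between the pads) lies 19 mm behind it; x points along the fingers, z is the direction in which the jaws open and shut, and the axes are right-handed (so a half turn about x gives the same grasp; the last joint's range is limited). The gripper opens to 85 mm and grips with 20 to 120 N. Pads are 22 mm wide; open, the fingers measure 114 mm over their backs; the gripper's body (76 mm by 85 mm) begins 54 mm behind the grasp point. The pads swing forward as they close: fully open they stand 13 mm farther back than shut.
Start: joints at [-1.482, 0.259, 0.021, 1.334, 0, 1.418], TCP at [0.132, -0.534, 0.208] pointing down, gripper open.
Joint ranges: [-3.04, 3.04], [-0.91, 1.82], [-1.04, 1.36], [-1.92, 1.95], [-1.52, 1.45], [-3.14, 3.14]. Speed limits (rad/s): [2.22, 2.22, 2.79, 3.14, 3.14, 3.14].

INTERFACE

Orientations are given as a unit quaternion [x, y, z, w].
In Python, from station import r, optics gives the robot as it stands. Calls block until the motion is done:
- r.movep(position, orientation): joint-space move of the TCP to a pose.
- r.line_to(position, rot=None, rate=0.15): straight line of the TCP; rot=None keeps the orientation; rate is the mean speed in m/s.
- r.move_joints(angles): joint-space move.
- r.move_gripper(opening, grip_force=None): finger opening in m; grip_force is the grip in N (None keeps the last); returns when the fingers have stopped.
- r.sleep(seconds).
- r.solve_ik(position, orientation): joint angles nearest the present ones, or None.
- optics.capture(name): name is "scene" or "side" or "wrist"; returns the picture (400x640x3 uint8, red, green, blue); there is no depth.
- optics.camera_model(name): a dict with "mtx" (3x3 intrinsics, pixels), "world_from_camera" (4x4, takes a point from camera to world coordinates); the wrist camera has in their place "mount" (4x4, takes a point from camera to tool coordinates, whose origin is the TCP and whose axes are the tool frame's). Camera axes: x right, y down, z forward; pixel columns grow to the right and rows downward; lengths in m; the calibration is good to about 2 mm. A picture is of the moment at which its call begins: read the wrist's pose just before it. camera_model takes no time and is no camera call.
A pose or a line that the arm cannot do raises r.PlanningError and nothing moves.
- r.hand_in(): hands the job in, once; it reports no verdict.
Readings, each from a call of its own:
- r.current_time(): time.
- r.current_q(): joint angles.
- r.current_joint_vel(): joint speeds.
- r.current_joint_efforts(): joint torques, N m.
- r.current_position(): TCP position.
- r.current_ee_rot(): TCP orientation.
- r.current_ft_force(): force on the tool from outside, world axes, zero at the start.
- r.current_moment(): the same for the moment, N m.
- r.current_width(): finger opening in m.
Only numpy, scipy, OpenCV 4.12 (cv2) and the standard library are available. Lean on these libraries where they do the work, as an engineer would, in place of code of your own. Each camera call takes 0.05 s, during which the arm holds its last target.

## Working session

There is one attempt and no reset: what is moved stays moved. The work goes in short steps, each a Python script; the robot and the scene stay as the last script left them, time stands still between calls to the robot, and variables do not carry over. Pictures are saved under pics/ and viewed, and the job is handed in when it is done.

```bash
ls; mkdir -p pics; python3 - <<'E'
from station import r, optics
import cv2,numpy as np
np.set_printoptions(precision=4,suppress=True)
for n in ["scene","side","wrist"]:
    m=optics.camera_model(n); print(n,m)
    im=optics.capture(n); cv2.imwrite(f"pics/a_{n}.png",im[...,::-1])
print(r.current_time(),r.current_position(),r.current_ee_rot())
E
```

```text
pics
scene {'mtx': array([[443.9259,   0.    , 327.2387],
       [  0.    , 443.9259, 205.4088],
       [  0.    ,   0.    ,   1.    ]]), 'world_from_camera': array([[-0.4452, -0.6773,  0.5857, -0.1829],
       [-0.8952,  0.3505, -0.2753,  0.3578],
       [-0.0188, -0.6469, -0.7624,  1.0059],
       [ 0.    ,  0.    ,  0.    ,  1.    ]])}
side {'mtx': array([[367.2191,   0.    , 322.6095],
       [  0.    , 367.2191, 200.9105],
       [  0.    ,   0.    ,   1.    ]]), 'world_from_camera': array([[ 0.9397, -0.2421,  0.2417,  0.3123],
       [-0.3414, -0.621 ,  0.7055, -0.6103],
       [-0.0207, -0.7455, -0.6662,  0.6948],
       [ 0.    ,  0.    ,  0.    ,  1.    ]])}
wrist {'mtx': array([[349.1135,   0.    , 319.8554],
       [  0.    , 349.1135, 195.0712],
       [  0.    ,   0.    ,   1.    ]]), 'mount': array([[-0.0004, -0.2742,  0.9617, -0.1654],
       [-0.0003, -0.9617, -0.2742,  0.0698],
       [ 1.    , -0.0004,  0.0003,  0.0006],
       [ 0.    ,  0.    ,  0.    ,  1.    ]])}
0.15 [ 0.1316 -0.5338  0.2076] [ 0.4363  0.5569 -0.4358  0.5564]
```

View pics/a_scene.png

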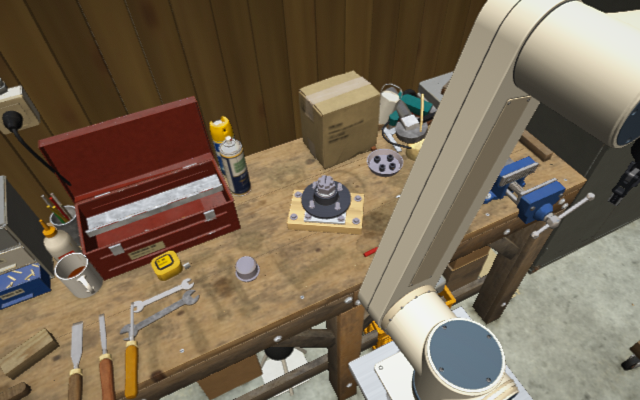

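View pics/a_side.png

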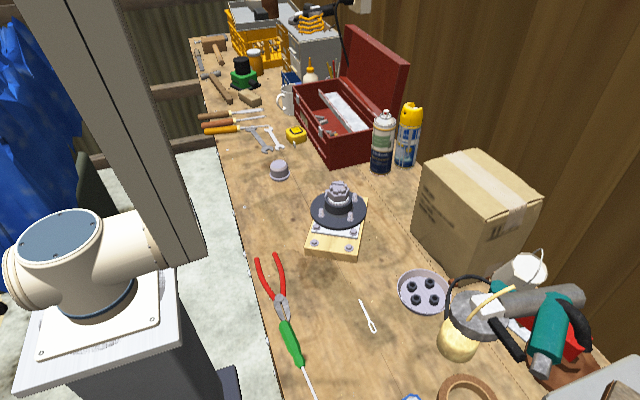

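View pics/a_wrist.png

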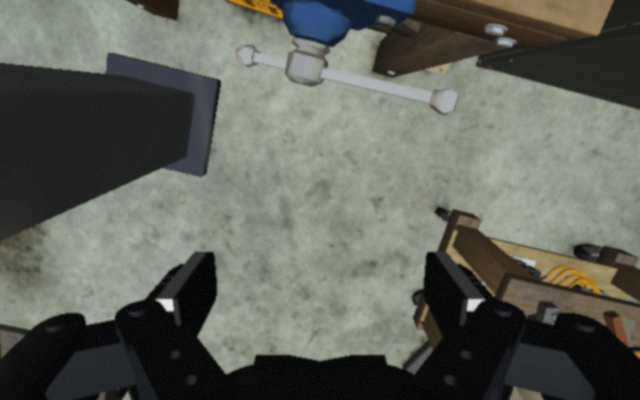

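The side view shows the hub (axle end near 338,183), the pin (eye near 373,330, tip near 360,300) and the cap (279,170). In the scene view the axle end is near 324,180 and the arm hides the pin. Next I'll zoom in and cast rays.

```bash
cat > h.py <<'E'
from station import r, optics
import cv2,numpy as np
from scipy.spatial.transform import Rotation as R
np.set_printoptions(precision=4,suppress=True)
def wfc(name):
    m=optics.camera_model(name)
    if name!="wrist": return m["mtx"],m["world_from_camera"]
    T=np.eye(4);T[:3,:3]=R.from_quat(r.current_ee_rot()).as_matrix();T[:3,3]=r.current_position()
    return m["mtx"],T@m["mount"]
def ray(K,T,uv):
    d=T[:3,:3]@np.linalg.solve(K,[uv[0],uv[1],1.]); return T[:3,3],d/np.linalg.norm(d)
def onplane(K,T,uv,z):
    o,d=ray(K,T,uv); return o+d*(z-o[2])/d[2]
def proj(K,T,p):
    q=np.linalg.inv(T)@np.append(p,1); q=K@q[:3]; return q[:2]/q[2]
def tri(rays):
    A=0;b=0
    for o,d in rays:
        P=np.eye(3)-np.outer(d,d);A=A+P;b=b+P@o
    return np.linalg.solve(A,b)
def down(yaw):
    "tool x down, jaw axis (tool z) at yaw in world xy"
    x=np.array([0,0,-1.]);z=np.array([np.cos(yaw),np.sin(yaw),0]);y=np.cross(z,x)
    return R.from_matrix(np.stack([x,y,z],1)).as_quat()
def crop(src,dst,u0,v0,u1,v1,k):
    im=cv2.imread(src)[v0:v1,u0:u1]; cv2.imwrite(dst,cv2.resize(im,None,fx=k,fy=k,interpolation=cv2.INTER_CUBIC))
def snap(name,fn):
    K,T=wfc(name); im=optics.capture(name)[...,::-1].copy(); cv2.imwrite(fn,im); np.savez(fn[:-4]+".npz",K=K,T=T); return K,T,im
E
python3 - <<'E'
from h import *
crop("pics/a_side.png","pics/a_side_hub.png",290,160,390,270,6 if 0 else 5)
crop("pics/a_side.png","pics/a_side_pin.png",340,285,400,345,8)
crop("pics/a_scene.png","pics/a_scene_hub.png",280,165,375,240,7)
K,T=wfc("side");print(onplane(K,T,(338,183),.15),onplane(K,T,(373,330),.003),onplane(K,T,(360,300),.003),onplane(K,T,(279,163),.052))
K,T=wfc("scene");print(onplane(K,T,(324,179),.15),onplane(K,T,(247,261),.052))
E
```

```text
[0.5653 0.0129 0.15  ] [ 0.5245 -0.2832  0.003 ] [ 0.5288 -0.21    0.003 ] [0.4822 0.2772 0.052 ]
[0.5613 0.0153 0.15  ] [0.4773 0.2788 0.052 ]
```

View pics/a_side_hub.png

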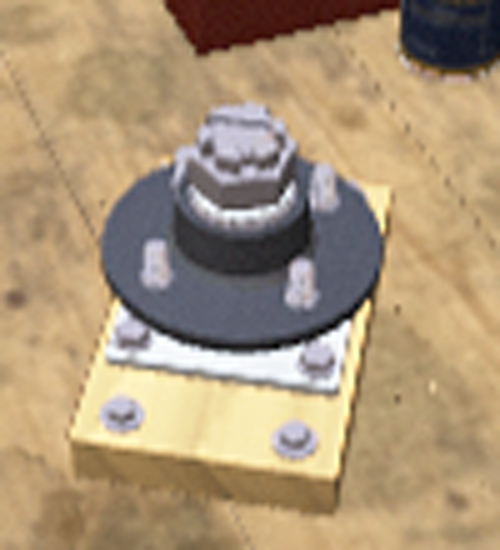

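View pics/a_side_pin.png

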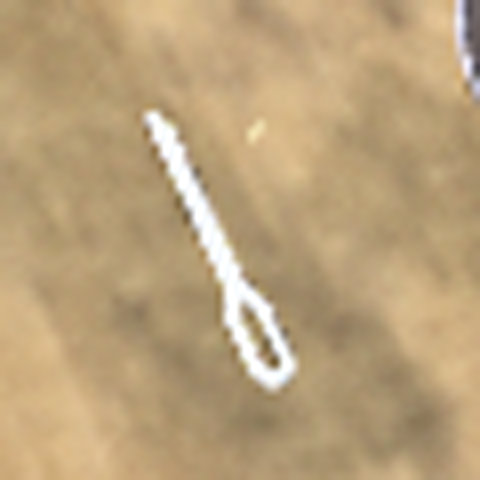

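View pics/a_scene_hub.png

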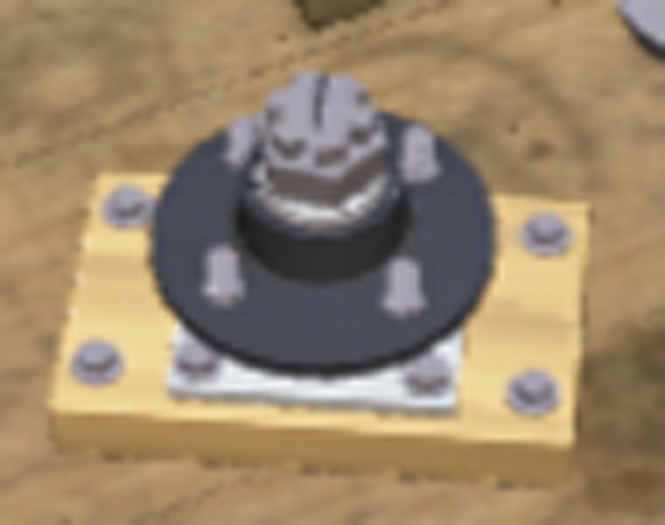

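```bash
python3 - <<'E'
from h import *
K,T=wfc("scene")
for uv in [(515,165),(545,215),(590,198),(536,240)]: print(uv,onplane(K,T,uv,.05))
q0=r.current_q()
for p in [(0.563,0.014,0.235),(0.526,-0.25,0.115)]:
  for yaw in np.arange(0,2*np.pi,np.pi/4):
    q=r.solve_ik(p,down(yaw)); print(p,round(yaw,2),q)
E
```

```text
(515, 165) [ 0.4339 -0.5637  0.05  ]
(545, 215) [ 0.2462 -0.5023  0.05  ]
(590, 198) [ 0.235  -0.6586  0.05  ]
(536, 240) [ 0.1935 -0.4205  0.05  ]
(0.563, 0.014, 0.235) 0.0 [-0.1241  0.2756  0.1131  1.4083  0.      1.4467]
(0.563, 0.014, 0.235) 0.79 [-0.1241  0.2756  0.1131  1.4083  0.      0.6613]
(0.563, 0.014, 0.235) 1.57 [-0.1241  0.2756  0.1131  1.4083  0.     -0.1241]
(0.563, 0.014, 0.235) 2.36 [-0.1241  0.2756  0.1131  1.4083  0.     -0.9095]
(0.563, 0.014, 0.235) 3.14 [-0.1241  0.2756  0.1131  1.4083  0.     -1.6949]
(0.563, 0.014, 0.235) 3.93 [-0.1241  0.2756  0.1131  1.4083  0.     -2.4803]
(0.563, 0.014, 0.235) 4.71 [-0.1241  0.2756  0.1131  1.4083  0.      3.0175]
(0.563, 0.014, 0.235) 5.5 [-0.1241  0.2756  0.1131  1.4083  0.      2.2321]
(0.526, -0.25, 0.115) 0.0 [-0.5877  0.3541 -0.081   1.1357  0.      0.9831]
(0.526, -0.25, 0.115) 0.79 [-0.5877  0.3541 -0.081   1.1357  0.      0.1977]
(0.526, -0.25, 0.115) 1.57 [-0.5877  0.3541 -0.081   1.1357  0.     -0.5877]
(0.526, -0.25, 0.115) 2.36 [-0.5877  0.3541 -0.081   1.1357  0.     -1.3731]
(0.526, -0.25, 0.115) 3.14 [-0.5877  0.3541 -0.081   1.1357  0.     -2.1585]
(0.526, -0.25, 0.115) 3.93 [-0.5877  0.3541 -0.081   1.1357  0.     -2.9439]
(0.526, -0.25, 0.115) 4.71 [-0.5877  0.3541 -0.081   1.1357  0.      2.5539]
(0.526, -0.25, 0.115) 5.5 [-0.5877  0.3541 -0.081   1.1357  0.      1.7685]
```

```bash
python3 - <<'E'
from h import *
p=r.current_position(); r.line_to([p[0],p[1],.30],rate=.3)
r.movep([.526,-.25,.2],down(np.pi/2))
r.movep([.526,-.25,.1],down(np.pi/2))
snap("wrist","pics/b_pin.png")
print(r.current_time())
r.movep([.526,-.2,.26],down(np.pi/2))
r.movep([.563,.014,.24],down(np.pi/2))
snap("wrist","pics/b_hub.png")
print(r.current_time(),r.current_ft_force())
E
```

```text
2.9417
4.575 [-0.6446 -0.0604 -0.0385]
```

View pics/b_pin.png

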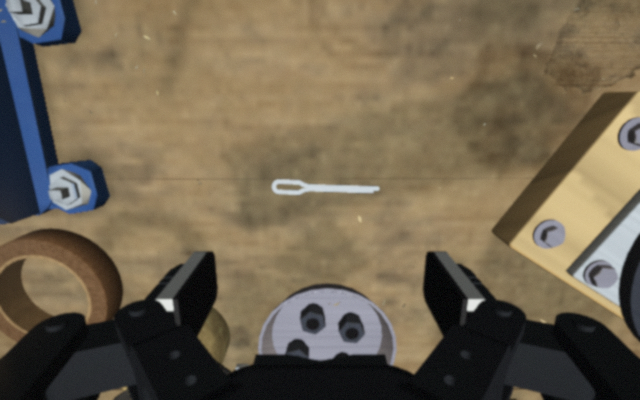

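View pics/b_hub.png

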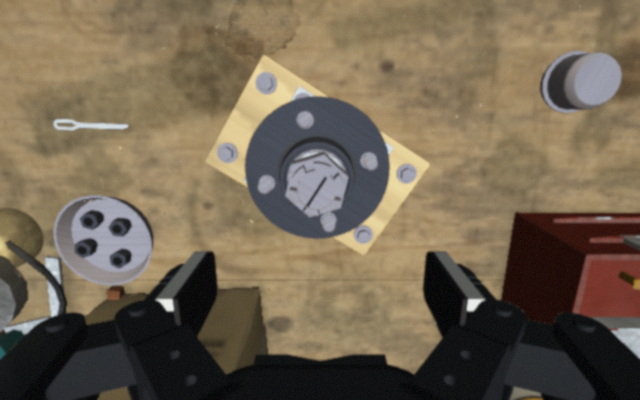

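The pin's eye is near (288,187) and its tip near (378,189) in the first picture. In the second, the hub's axle end is near (317,192), with the saw line from about (325,178) to (309,205).

```bash
python3 - <<'E'
from h import *
crop("pics/b_hub.png","pics/b_hubc.png",270,135,370,225,6)
crop("pics/b_pin.png","pics/b_pinc.png",265,170,390,205,6)
d=np.load("pics/b_pin.npz");K,T=d["K"],d["T"]
im=cv2.imread("pics/b_pin.png"); s=im.min(2)
m=(s>165).astype(np.uint8); m[:165]=0;m[210:]=0;m[:,:262]=0;m[:,390:]=0
n,l,st,c=cv2.connectedComponentsWithStats(m)
i=1+np.argmax(st[1:,4]);print(st[i])
ys,xs=np.nonzero(l==i); P=np.array([onplane(K,T,(x,y),.004)[:2] for x,y in zip(xs,ys)])
rect=cv2.minAreaRect((P*1e4).astype(np.float32));print(np.array(rect[0])/1e4,np.array(rect[1])/1e4,rect[2])
mu=P.mean(0);w,V=np.linalg.eigh(np.cov((P-mu).T));a=V[:,1];a*=np.sign(a[1])
s=(P-mu)@a; t=(P-mu)@V[:,0]
print(mu,a,np.degrees(np.arctan2(a[1],a[0])),s.min(),s.max(),t.min(),t.max())
sh=P[(s>-.01)]; w,V=np.linalg.eigh(np.cov((sh-sh.mean(0)).T)); b=V[:,1];b*=np.sign(b[1]);print("shank",sh.mean(0),b)
print("eye",mu+a*(s.min()+.0125), "tip",mu+a*s.max())
E
```

```text
[272 180 107  15 795]
[ 0.525  -0.2473] [0.0823 0.0112] 89.9115982055664
[ 0.5255 -0.2508] [0.0314 0.9995] 88.1984763313621 -0.03762477785017508 0.044657573460401 -0.005783143716729768 0.005639464203778175
shank [ 0.5261 -0.2341] [0.0288 0.9996]
eye [ 0.5248 -0.2759] tip [ 0.5269 -0.2062]
```

View pics/b_hubc.png

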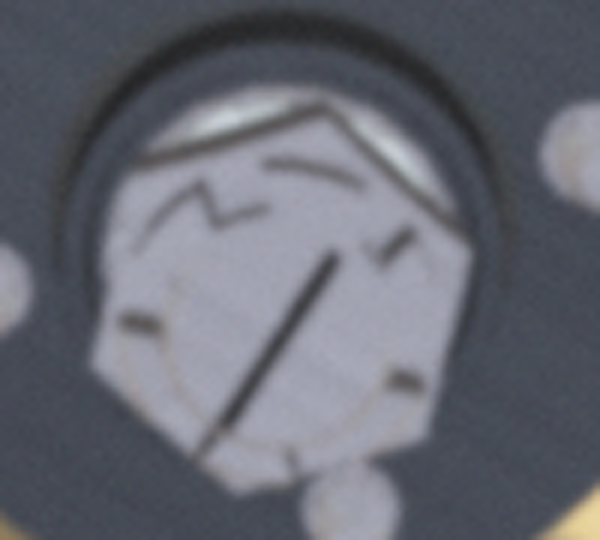

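View pics/b_pinc.png

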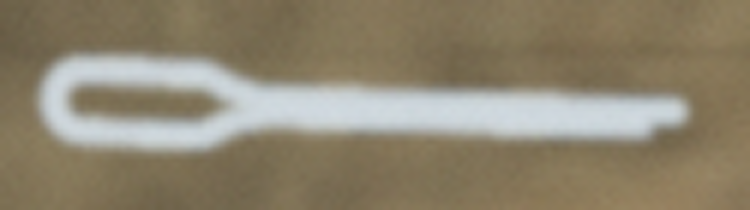

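```bash
python3 - <<'E'
from h import *
d=np.load("pics/b_hub.npz");K,T=d["K"],d["T"]
f=lambda u,v,z: onplane(K,T,(270+(u+.5)/6-.5,135+(v+.5)/6-.5),z)
a,b=f(335,255,.15),f(228,425,.15); v=a-b
print("saw",a,b,(a+b)/2,np.linalg.norm(v),np.degrees(np.arctan2(v[1],v[0])))
H=np.array([f(*c,.1353) for c in [(320,105),(470,245),(428,438),(240,492),(95,365),(120,180)]])
c=H.mean(0);print("hex",c,np.linalg.norm(H-c,axis=1)); an=np.degrees(np.arctan2(*(H-c)[:,1::-1].T));print(an, an%60)
for z,uv in ((.15,(317,191.5)),): print(onplane(K,T,uv,z))
# studs tops z=.097
for uv in [(305.5,119),(369,160),(266,184),(329,222)]: print(onplane(K,T,uv,.097))
# refined in fixed views
K,T=wfc("scene"); k,t=wfc("side")
for p in [(.563,.014,.15)]: print(proj(K,T,p),proj(k,t,p))
E
```

```text
saw [0.5525 0.0166 0.15  ] [0.5748 0.003  0.15  ] [0.5636 0.0098 0.15  ] 0.02603673118198566 148.5817484482389
hex [0.5629 0.0094 0.1353] [0.0275 0.0266 0.0272 0.0266 0.0259 0.0268]
[ 168.6192  108.3893   47.658   -11.6952  -71.9435 -129.5541] [48.6192 48.3893 47.658  48.3048 48.0565 50.4459]
[0.5637 0.0103 0.15  ]
[0.5133 0.     0.097 ]
[0.5491 0.0562 0.097 ]
[ 0.5711 -0.0366  0.097 ]
[0.6078 0.0209 0.097 ]
[324.1628 178.4143] [336.9178 182.9413]
```

```bash
python3 - <<'E'
from h import *
C=[.5632,.0097]
q=np.array(r.solve_ik([*C,.24],r.current_ee_rot())); 
R0=R.from_quat(r.current_ee_rot()).as_matrix(); yaw=np.arctan2(R0[1,2],R0[0,2])
ty=np.radians(18.3+180); q6=q[5]-(ty-yaw); print(q,yaw,q6)
q[5]=q6; r.move_joints(q)
R0=R.from_quat(r.current_ee_rot()).as_matrix(); print(np.degrees(np.arctan2(R0[1,2],R0[0,2])),r.current_position(),r.current_width())
snap("wrist","pics/c_hub.png"); print(r.current_time())
crop("pics/c_hub.png","pics/c_hubc.png",270,135,370,225,6)
K,T=wfc("wrist");print(proj(K,T,[*C,.15]))
E
```

```text
[-0.1315  0.2755  0.1255  1.4213 -0.0004 -0.1302] 1.5694726213579455 -2.0216988023347158
-161.78953780802135 [0.5632 0.0093 0.2401] 0.0854604624855217
6.2833
[320.0241 192.2431]
```

View pics/c_hubc.png

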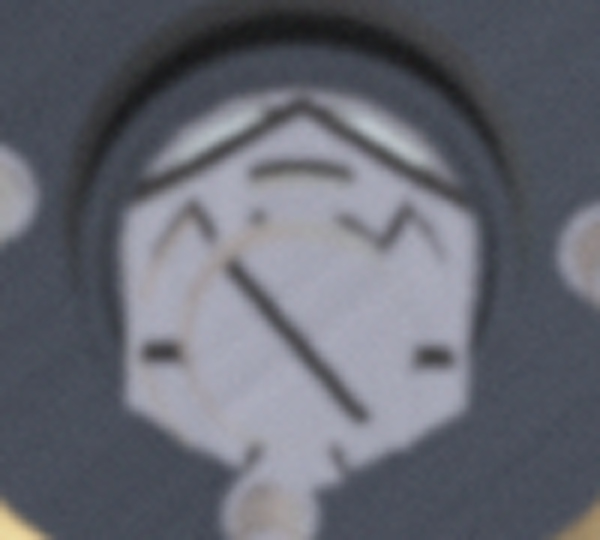

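The saw line's midpoint is at (319.3,191.6) against a predicted (320.0,192.2), and the flats are square to the jaws. I'll grip the nut now.

```bash
python3 - <<'E'
from h import *
C=[.5632,.0096]
r.line_to([*C,.117],rate=.12)
print(r.current_position(),r.current_ft_force())
r.move_gripper(.043,grip_force=40)
print(r.current_width(),r.current_ft_force(),r.current_moment(),r.current_position(),r.current_time())
E
```

```text
[0.5636 0.0096 0.1177] [ 0.5807  1.3028 -0.4074]
0.04301340155720548 [ 0.8421  0.1986 -0.9363] [-0.0561  0.0303  0.0091] [0.5632 0.0096 0.1171] 7.95
```

```bash
python3 - <<'E'
from h import *
r.move_gripper(.03,grip_force=50)
print(r.current_width(),r.current_ft_force(),r.current_moment(),r.current_position(),r.current_time())
snap("wrist","pics/d_hub.png")
snap("side","pics/d_side.png")
crop("pics/d_side.png","pics/d_sidec.png",270,100,420,250,4)
E
```

```text
0.036425259315864024 [-0.1141  0.9457  5.8781] [ 0.1416  0.0428 -0.0485] [0.5636 0.0097 0.1177] 8.1917
```

View pics/d_hub.png

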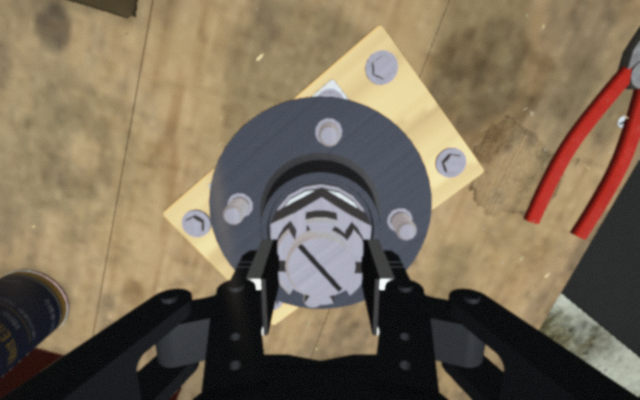

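View pics/d_sidec.png

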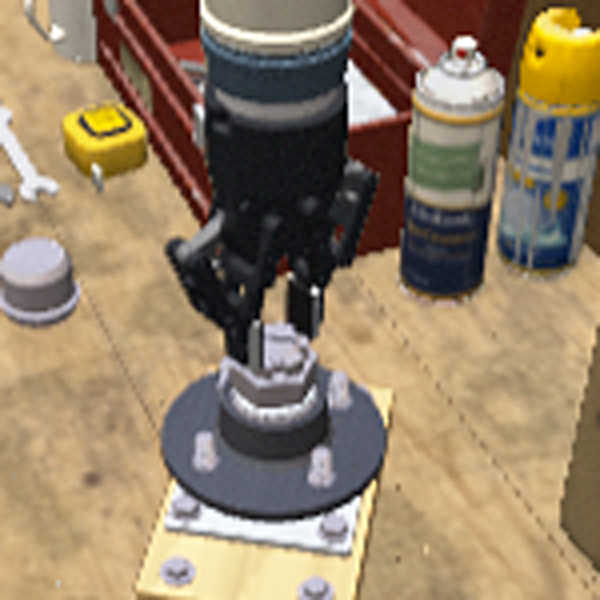

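```bash
python3 - <<'E'
from h import *
crop("pics/d_side.png","pics/d_sidec2.png",315,150,365,225,8)
crop("pics/d_hub.png","pics/d_hubc2.png",220,170,420,340,4)
K,T=wfc("wrist")
P=r.current_position(); 
Rm=R.from_quat(r.current_ee_rot()).as_matrix()
for w in (.018,.023):
  for dx in (0,-.018):
    for dy in (-.011,.011):
      for s in (-1,1): print(w,dx,dy,s,proj(K,T,P+Rm@[dx,dy,s*w]))
E
```

```text
0.018 0 -0.011 -1 [285.7    258.1553]
0.018 0 -0.011 1 [355.0424 258.1237]
0.018 0 0.011 -1 [284.5133 218.1597]
0.018 0 0.011 1 [356.2363 218.1293]
0.018 -0.018 -0.011 -1 [282.1064 275.3006]
0.018 -0.018 -0.011 1 [358.7725 275.2647]
0.018 -0.018 0.011 -1 [280.6527 231.573 ]
0.018 -0.018 0.011 1 [360.2394 231.5384]
0.023 0 -0.011 -1 [276.0685 258.1597]
0.023 0 -0.011 1 [364.6727 258.1194]
0.023 0 0.011 -1 [274.5511 218.164 ]
0.023 0 0.011 1 [366.1972 218.125 ]
0.023 -0.018 -0.011 -1 [271.4576 275.3056]
0.023 -0.018 -0.011 1 [369.4198 275.2598]
0.023 -0.018 0.011 -1 [269.5982 231.5778]
0.023 -0.018 0.011 1 [371.2923 231.5336]
```

View pics/d_sidec2.png

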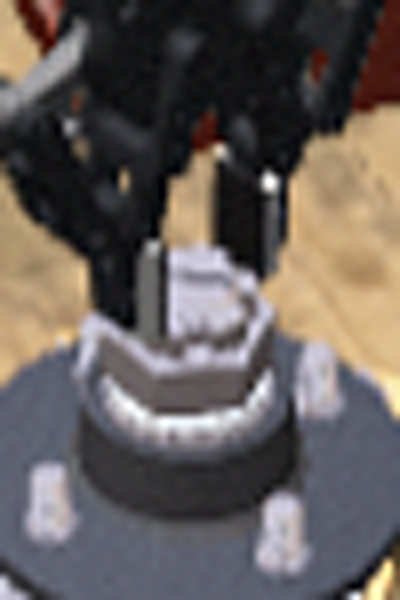

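View pics/d_hubc2.png

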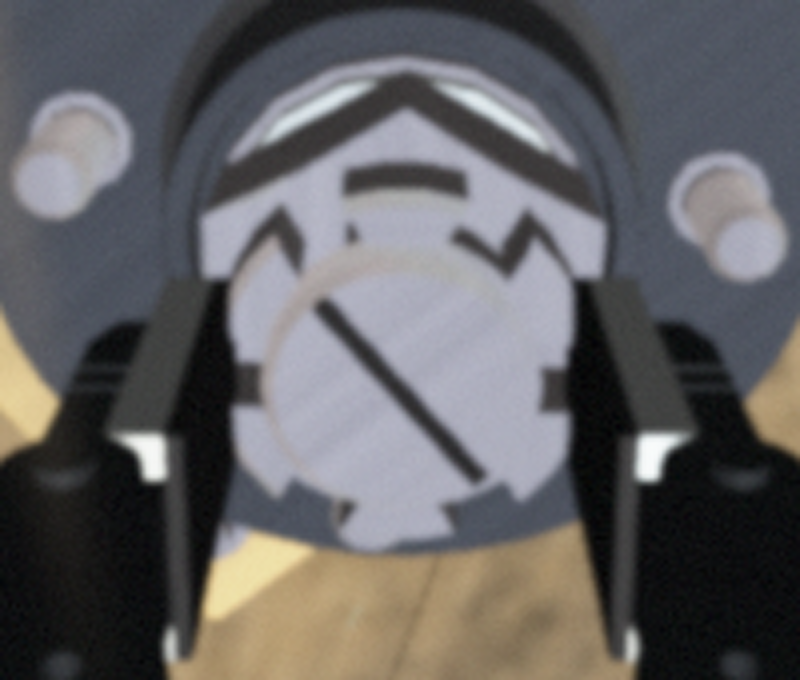

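```bash
python3 - <<'E'
from h import *
K,T=wfc("wrist");k,t=wfc("side")
P=r.current_position(); Rm=R.from_quat(r.current_ee_rot()).as_matrix()
X=tri([ray(K,T,(363.5,240)),ray(k,t,(335.5,192.3))]); print(X,Rm.T@(X-P),proj(K,T,X),proj(k,t,X))
# axle end centre check
X=tri([ray(K,T,(220+400/4,170+390/4)),ray(k,t,(315+205/8,150+300/8))]); print(X)
e=np.load("pics/c_hub.npz");b=np.load("pics/b_hub.npz")
X=tri([ray(e["K"],e["T"],(319.3,191.6)),ray(b["K"],b["T"],(316.8,191.7)),ray(K,T,(220+400/4,170+390/4))]); print(X)
E
```

```text
[ 0.55   -0.0066  0.1425] [-0.0248  0.0112  0.018 ] [361.9799 236.9358] [334.9664 191.9641]
[0.5661 0.0088 0.1427]
[0.5639 0.0098 0.149 ]
```

```bash
python3 - <<'E'
from h import *
r.move_gripper(.06)
print(r.current_width(),r.current_ft_force(),r.current_position(),r.current_time())
snap("wrist","pics/e_hub.png")
snap("side","pics/e_side.png")
crop("pics/e_side.png","pics/e_sidec2.png",300,140,380,225,7)
crop("pics/e_hub.png","pics/e_hubc2.png",220,170,420,340,4)
E
```

```text
0.060084532895695784 [ 0.2412 -0.0649  0.9094] [0.5631 0.0096 0.1169] 8.6417
```

View pics/e_sidec2.png

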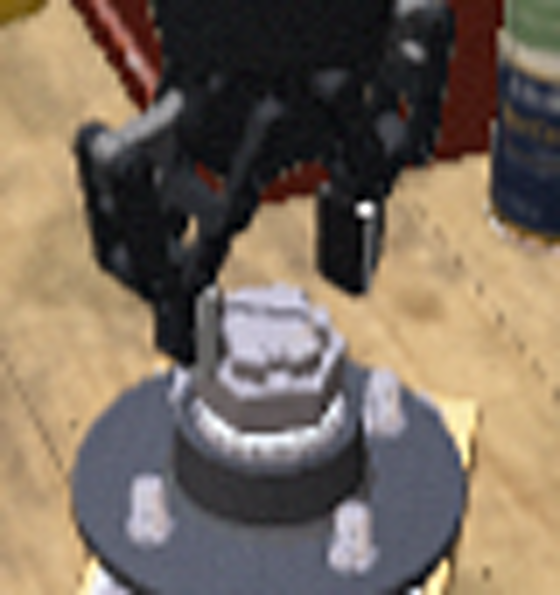

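View pics/e_hubc2.png

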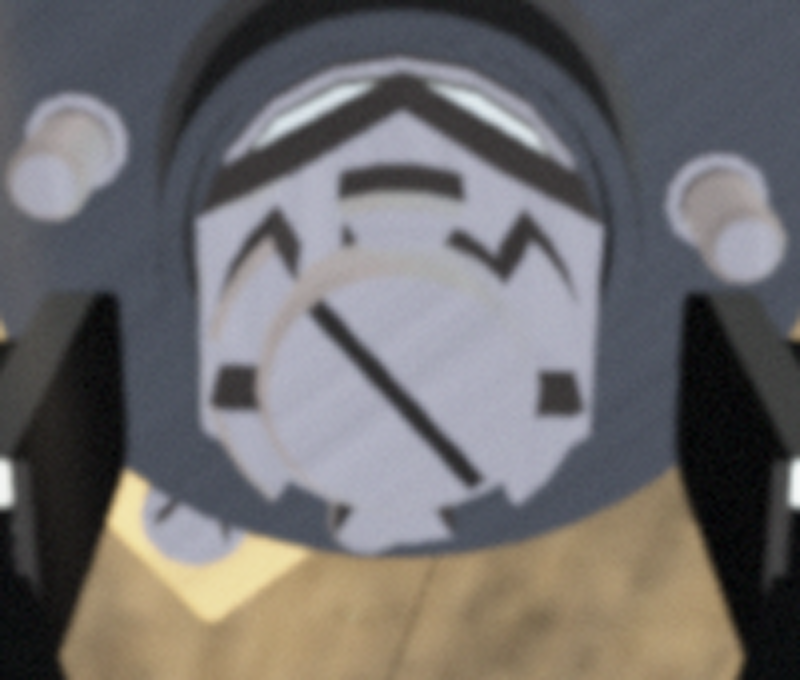

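```bash
python3 - <<'E'
from h import *
C=[.5632,.0096]
z=.117
f0=r.current_ft_force()[2]
while z>.0985:
    z-=.003; r.line_to([*C,z],rate=.05)
    f=r.current_ft_force(); print(round(z,4),f)
    if f[2]-f0>4: break
snap("side","pics/f_side.png"); snap("wrist","pics/f_hub.png")
crop("pics/f_side.png","pics/f_sidec2.png",300,140,380,225,7)
crop("pics/f_hub.png","pics/f_hubc2.png",220,170,420,340,4)
print(r.current_time())
E
```

```text
0.114 [ 0.0733 -0.0278 -0.7077]
0.111 [ 0.2343 -0.3641  0.0571]
0.108 [-0.746   0.28   -0.8127]
0.105 [-0.1783  0.1913 -0.5735]
0.102 [0.3968 0.7282 1.3227]
0.099 [ 0.0615 -0.3386  0.5758]
0.096 [-0.9464  0.1524 -0.1568]
10.5917
```

View pics/f_sidec2.png

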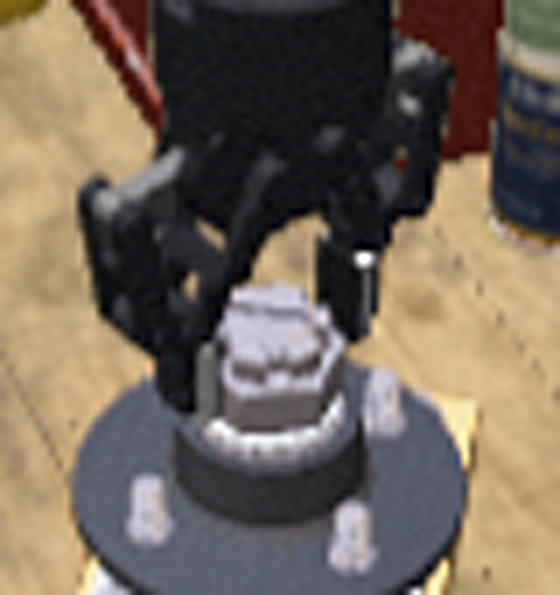

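View pics/f_hubc2.png

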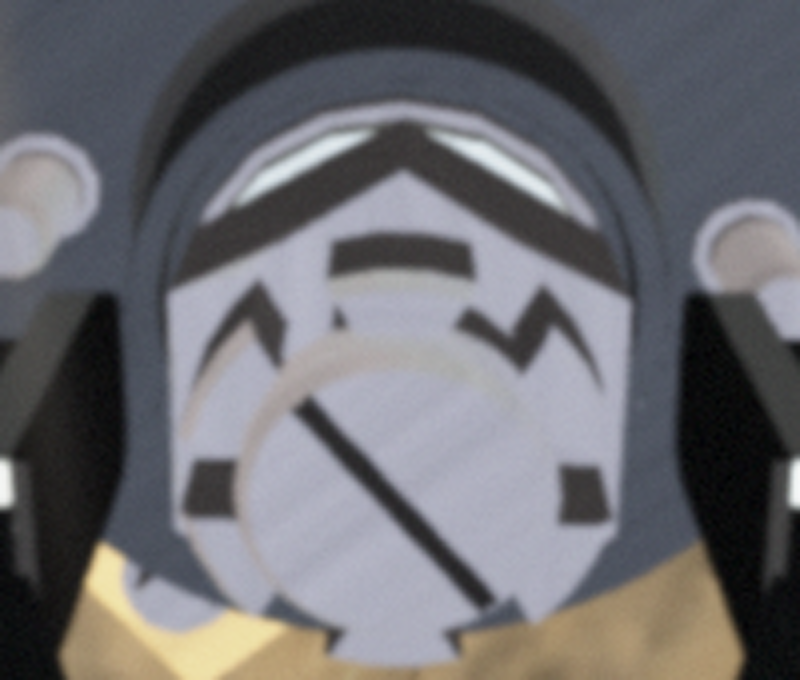

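```bash
python3 - <<'E'
from h import *
C=[.5632,.0096]
r.line_to([*C,.0935],rate=.05); print(r.current_ft_force())
r.move_gripper(.040,grip_force=50)
print(r.current_width(),r.current_ft_force(),r.current_moment(),r.current_position(),r.current_time())
snap("wrist","pics/g_hub.png")
crop("pics/g_hub.png","pics/g_hubc2.png",220,170,420,340,4)
E
```

```text
[ 0.6769  0.2017 -0.1557]
0.04496523212531675 [0.5766 1.7345 4.769 ] [ 0.3117 -0.0907 -0.0081] [0.5635 0.0097 0.0939] 11.125
```

View pics/g_hubc2.png

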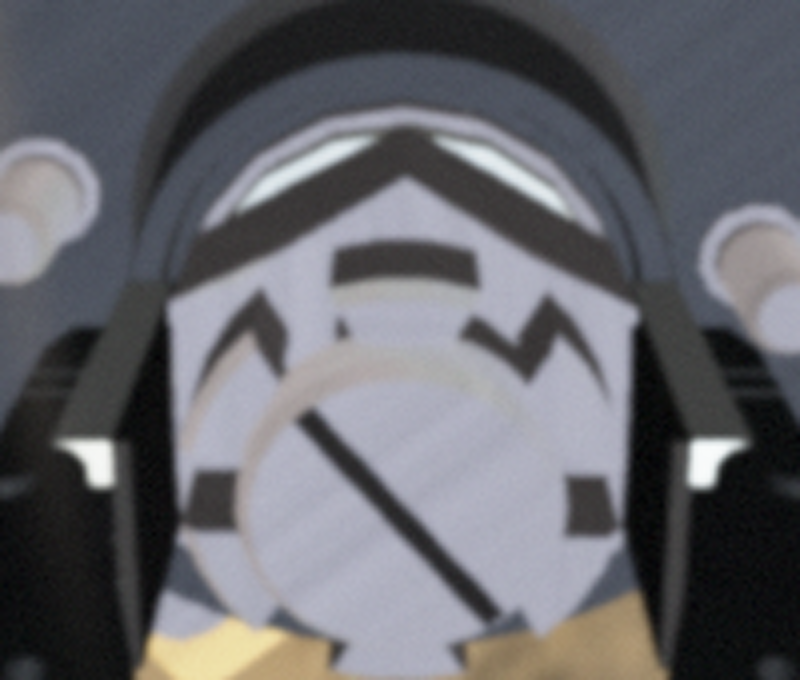

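The jaws now hold the hexagon across its flats (width 0.045). I'll start turning.

```bash
cat >> h.py <<'E'
C=[.5632,.0096]
def turn(dq):
    "clockwise from above by dq (screws down), following the thread"
    q0=np.array(r.current_q()); z=CMD[2] if CMD else r.current_position()[2]
    znew=z-.002*dq/(2*np.pi)
    q=np.array(r.solve_ik([*C,znew],r.current_ee_rot())); q[5]=q0[5]+dq
    r.move_joints(q); CMD[:]=[*C,znew]; return q
CMD=[]
E
python3 - <<'E'
from h import *
import h
h.CMD[:]=[*C,.0937]
q=turn(.3); print(r.current_time(),r.current_q(),r.current_ft_force(),r.current_moment())
q=turn(1.2); print(r.current_time(),r.current_q(),r.current_ft_force(),r.current_moment(),h.CMD)
snap("wrist","pics/h_hub.png")
crop("pics/h_hub.png","pics/h_hubc2.png",220,170,420,340,4)
E
```

```text
11.5667 [-0.1318  0.3371 -0.1646  1.068   0.0001 -1.7259] [0.8065 1.8662 4.003 ] [ 0.3786 -0.1807 -0.044 ]
12.6667 [-0.1318  0.3368 -0.1661  1.0669  0.0007 -0.5282] [-0.925   2.502   4.9474] [ 0.5298  0.2017 -0.0834] [0.5632, 0.0096, 0.09322253517072432]
```

View pics/h_hubc2.png

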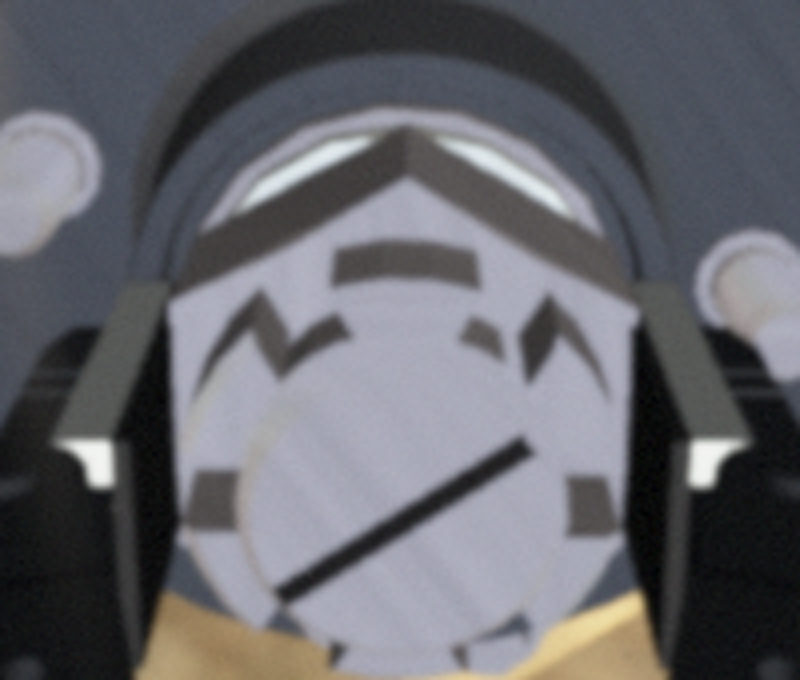

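```bash
python3 - <<'E'
from h import *
import h
h.CMD[:]=[*C,.09322]
for d in (1.7,1.67):
    q=turn(d); print(r.current_time(),r.current_q()[5],r.current_ft_force(),r.current_moment(),h.CMD)
r.move_gripper(.064); print(r.current_ft_force())
q=np.array(r.current_q()); q[5]-=4*np.pi/3; r.move_joints(q)
print(r.current_time(),r.current_position(),r.current_ft_force())
r.move_gripper(.040,grip_force=50)
print(r.current_width(),r.current_ft_force(),r.current_moment(),r.current_position(),r.current_time(),r.current_q()[5])
snap("wrist","pics/i_hub.png")
crop("pics/i_hub.png","pics/i_hubc2.png",220,170,420,340,4)
E
```

```text
14.2167 1.1694159912188613 [1.0056 6.2283 5.1709] [ 1.1724 -0.1081 -0.1131] [0.5632, 0.0096, 0.09267887319348755]
15.6917 2.837073358357925 [3.0182 4.263  3.8736] [ 0.9325 -0.5691 -0.1167] [0.5632, 0.0096, 0.09214729568356063]
[-0.3843 -0.3834 -0.3188]
19.5 [0.5629 0.0094 0.0919] [ 0.6119 -0.0831 -0.9008]
0.044800161471488936 [-0.7494 -0.6605  4.244 ] [-0.0377  0.0885 -0.0066] [0.5631 0.0094 0.0923] 19.8083 -1.3499200446849464
```

View pics/i_hubc2.png

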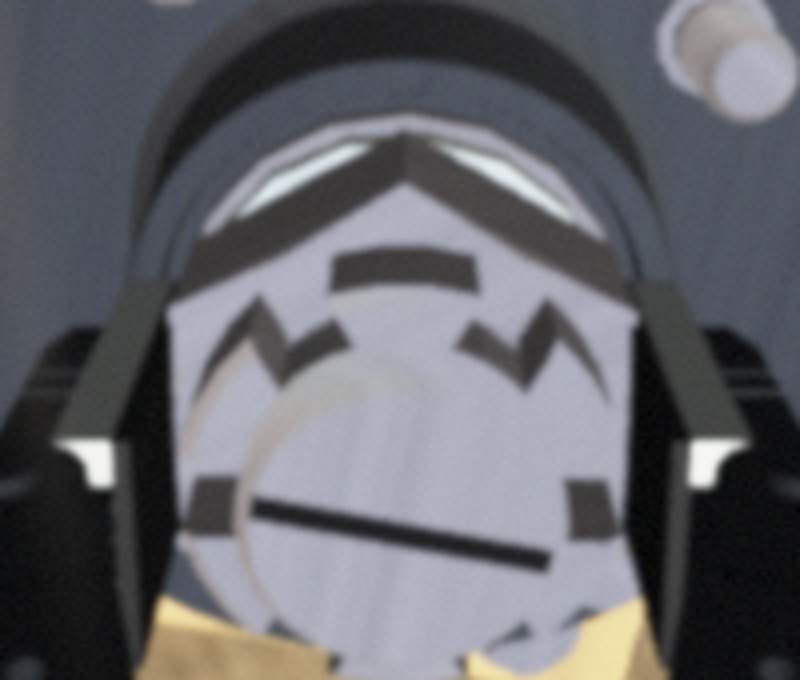

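```bash
python3 - <<'E'
from h import *
import h
h.CMD[:]=[*C,.0922]
turn(1.4); print(r.current_time(),r.current_q()[5],r.current_ft_force(),r.current_moment())
q=np.array(r.current_q()); tot=1.4
for i in range(10):
    h_q=turn(.06); tot+=.06
    m=r.current_moment(); print(round(tot,2),h_q[5],r.current_q()[5],r.current_ft_force(),m)
    if abs(m[2])>.6: break
print(r.current_time(),h.CMD)
snap("wrist","pics/j_hub.png")
crop("pics/j_hub.png","pics/j_hubc2.png",220,170,420,340,4)
E
```

```text
21.125 0.05047526295545708 [-2.1747  3.4609  5.787 ] [ 0.5013  0.6327 -0.0908]
1.46 0.11047526295545708 0.11129085362897773 [-3.1709  3.9803  5.6938] [ 0.5807  0.6466 -0.0888]
1.52 0.17129085362897772 0.17212276177694175 [-3.9577  4.7819  6.0624] [ 0.5889  0.678  -0.0739]
1.58 0.23212276177694174 0.23291664920865587 [-2.6807  5.3268  5.6845] [ 0.6527  0.6794 -0.0252]
1.64 0.2929166492086559 0.2937423164738691 [-3.2316  5.8687  6.4967] [ 0.6894  0.7476 -0.0642]
1.7 0.3537423164738691 0.3545678198156611 [-3.9551  6.1981  6.5488] [ 0.7116  0.7532 -0.0239]
1.76 0.4145678198156611 0.41537127209242797 [-3.0808  6.6402  6.3294] [ 0.8473  0.6979 -0.068 ]
1.82 0.47537127209242797 0.47619951965112944 [-3.1353  6.7641  5.6028] [ 0.9225  0.7188 -0.0682]
1.88 0.5361995196511294 0.5370586543725913 [-2.781   8.3494  4.9501] [ 0.9731  0.7174 -0.0888]
1.94 0.5970586543725913 0.5978657612383851 [-3.1715  9.7047  5.5837] [ 1.1034  0.7129 -0.0922]
2.0 0.6578657612383851 0.6586534832060083 [-3.9566  8.9767  5.7562] [ 1.2081  0.691  -0.0585]
23.625 [0.5632, 0.0096, 0.09156338022763248]
```

View pics/j_hubc2.png

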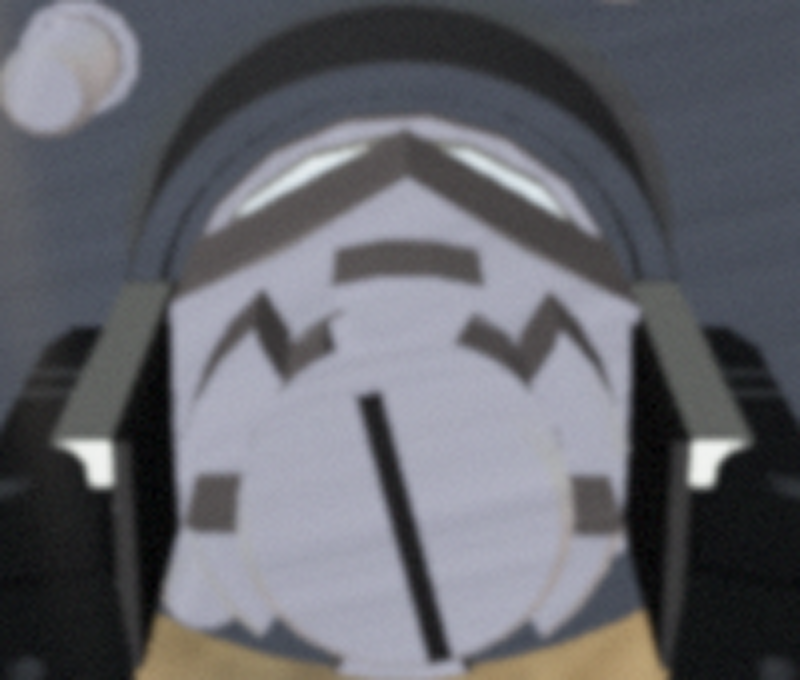

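```bash
python3 - <<'E'
from h import *
import h
h.CMD[:]=[*C,.09156]
turn(.5); print(r.current_time(),r.current_q()[5],r.current_ft_force(),r.current_moment())
tot=.5
for i in range(9):
    h_q=turn(.05); tot+=.05
    m=r.current_moment(); print(round(tot,2),h_q[5],r.current_q()[5],r.current_ft_force(),m)
    if abs(m[2])>.6: break
print(r.current_time(),h.CMD)
snap("wrist","pics/k_hub.png")
crop("pics/k_hub.png","pics/k_hubc2.png",220,170,420,340,4)
E
```

```text
24.225 1.1589898821687872 [-1.8699 11.0263  4.6211] [ 1.7568  0.0441 -0.0954]
0.55 1.2089898821687872 1.2097423639727343 [-1.1549 11.6043  4.4739] [ 1.8769 -0.0417 -0.0918]
0.6 1.2597423639727343 1.2604567869432577 [-0.271  11.4497  3.9625] [ 1.9312 -0.0177 -0.1144]
0.65 1.3104567869432577 1.311200389221605 [-1.1145 12.5458  3.9152] [ 2.0574 -0.0642 -0.1335]
0.7 1.3612003892216051 1.3619637659146533 [ 0.3141 12.7364  4.0957] [ 2.198  -0.2167 -0.075 ]
0.75 1.4119637659146533 1.411076551482566 [-0.7399 12.6962  4.1001] [ 2.1043 -0.212   1.0506]
25.475 [0.5632, 0.0096, 0.09132126758536213]
```

View pics/k_hubc2.png

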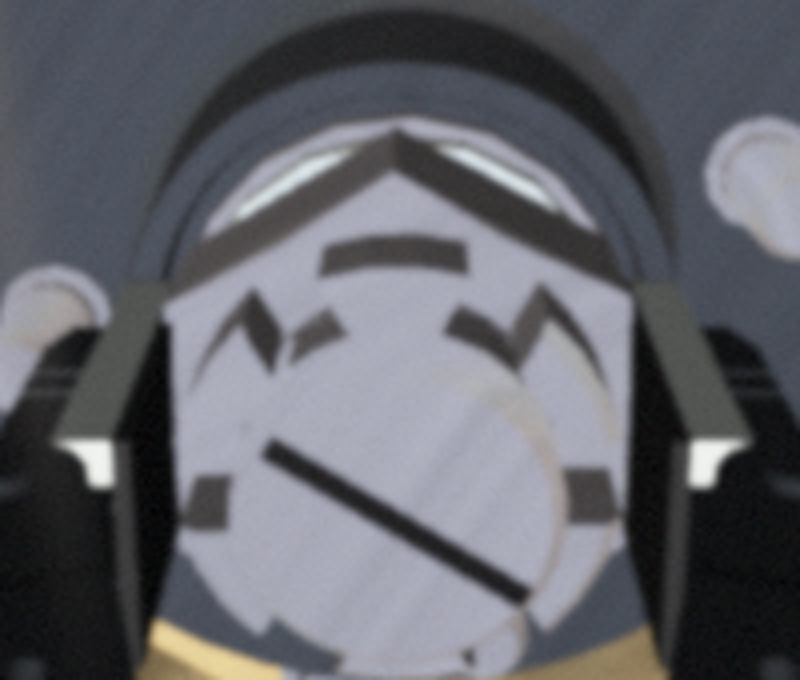

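```bash
python3 - <<'E'
from h import *
import h
h.CMD[:]=[*C,.0913]
turn(.939-r.current_q()[5]); print(r.current_time(),r.current_q()[5],r.current_ft_force(),r.current_moment())
r.move_gripper(.064)
q=np.array(r.current_q()); print(r.current_width(),r.current_ft_force())
r.line_to([*C,.24],rate=.25)
snap("wrist","pics/l_hub.png"); snap("scene","pics/l_scene.png")
crop("pics/l_hub.png","pics/l_hubc.png",270,135,370,225,6)
crop("pics/l_scene.png","pics/l_scenec.png",280,120,460,240,4)
print(r.current_time())
E
```

```text
26.05 0.9389605911145527 [-0.1414 12.9725  4.6522] [1.9796 0.6348 0.0272]
0.06384822359206663 [-0.1792  0.9825  0.842 ]
27.2167
```

View pics/l_hubc.png

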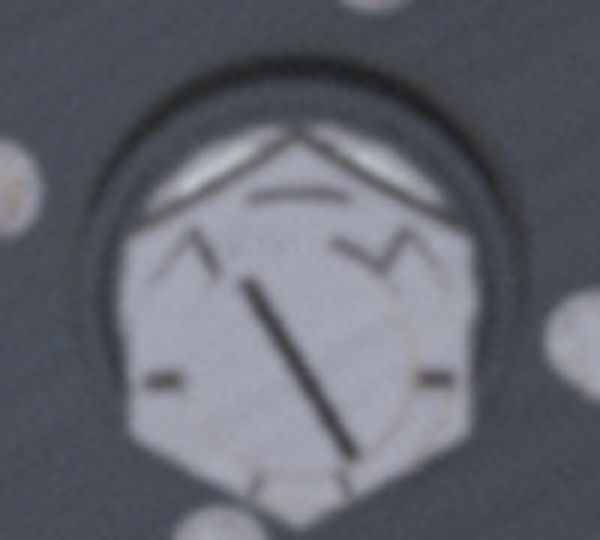

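View pics/l_scenec.png

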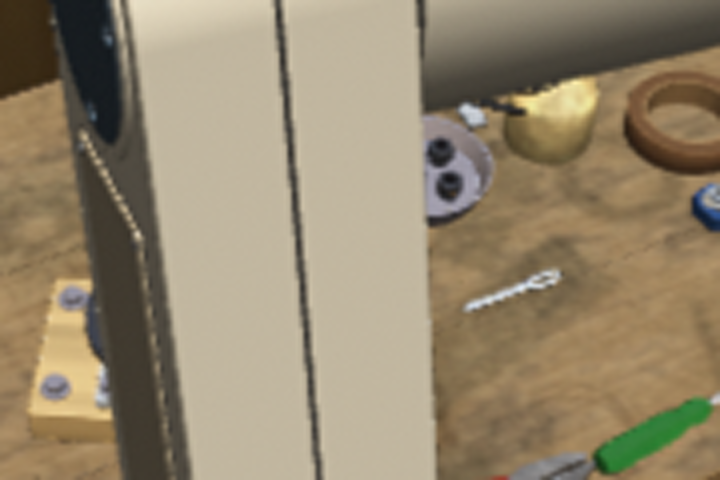

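```bash
python3 - <<'E'
from h import *
d=np.load("pics/l_hub.npz");K,T=d["K"],d["T"]
f=lambda u,v,z: onplane(K,T,(270+(u+.5)/6-.5,135+(v+.5)/6-.5),z)
a,b=f(248,282,.15),f(352,457,.15); v=a-b
print("saw",(a+b)/2,np.linalg.norm(v),np.degrees(np.arctan2(v[1],v[0])))
s1,s2=f(148,382,.138),f(450,379,.138);v=s1-s2;print("slot",(s1+s2)/2,np.degrees(np.arctan2(v[1],v[0]))%60)
H=np.array([f(*c,.1332) for c in [(297,130),(475,235),(470,435),(300,525),(130,435),(125,235)]])
c=H.mean(0);print("hex",c,np.linalg.norm(H-c,axis=1)); an=np.degrees(np.arctan2(*(H-c)[:,1::-1].T));print(an%60-30)
d=np.load("pics/c_hub.npz");K,T=d["K"],d["T"]
a,b=f(228,262,.15),f(365,418,.15);v=a-b
print("saw c",(a+b)/2,np.linalg.norm(v),np.degrees(np.arctan2(v[1],v[0])))
R0=R.from_quat(r.current_ee_rot()).as_matrix(); print(np.degrees(np.arctan2(R0[1,2],R0[0,2])), r.current_q())
E
```

```text
saw [0.5638 0.0096 0.15  ] 0.026251914699790508 147.09959696940098
slot [0.5657 0.0058 0.138 ] 27.547785958469348
hex [0.5634 0.0104 0.1332] [0.0274 0.0269 0.027  0.0267 0.0268 0.0268]
[27.8073 27.2034 25.929  27.2077 28.2013 26.697 ]
saw c [0.5641 0.0092 0.15  ] 0.02677989613146224 -31.557412169496555
27.129492680150822 [-0.1576  0.2855  0.1336  1.4399  0.0447  0.939 ]
```

```bash
python3 - <<'E'
from h import *
pd=np.array([.0305,.9995]); eye=np.array([.5249,-.2750]); g=eye-.002*pd
Q=down(np.radians(88.3-90))
r.movep([*g,.14],Q); r.move_gripper(.030)
r.line_to([*g,.035],rate=.2)
snap("wrist","pics/m_pin.png"); snap("side","pics/m_side.png")
crop("pics/m_side.png","pics/m_sidec.png",330,240,420,345,6)
K,T=wfc("wrist"); print(proj(K,T,[*eye,.003]),r.current_time(),r.current_ft_force(),r.current_position(),r.current_q())
E
```

```text
[317.5742 210.4155] 29.5833 [0.202  0.3687 0.1671] [ 0.5257 -0.2776  0.0366] [-0.627   0.4294 -0.1771  0.9618  0.      0.9735]
```

View pics/m_pin.png

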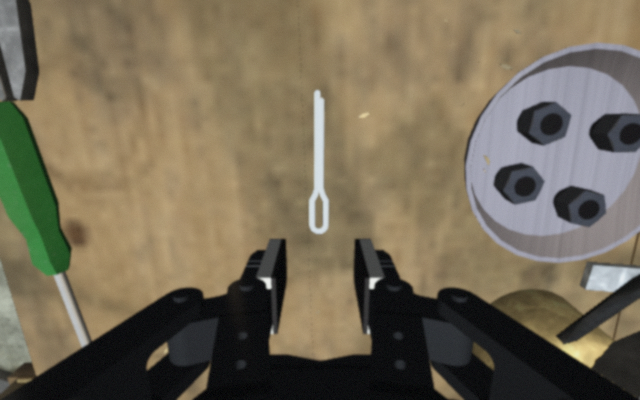

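View pics/m_sidec.png

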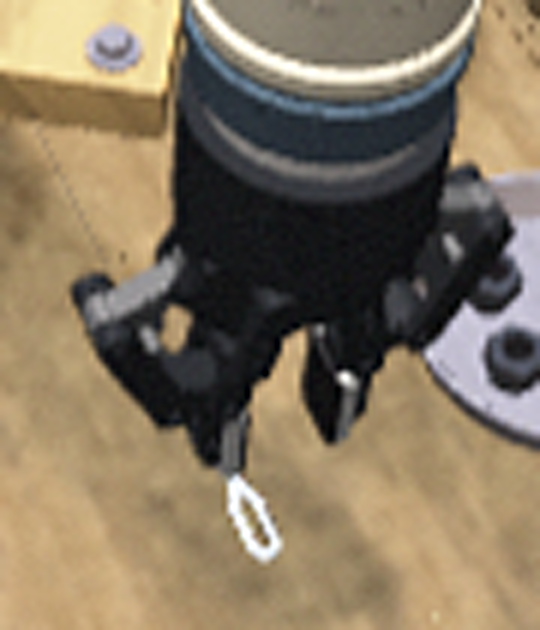

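```bash
python3 - <<'E'
from h import *
g=np.array([.5249,-.2770])+[.0003,.0005]
r.line_to([*g,.012],rate=.15); print(r.current_ft_force())
f0=np.mean([r.current_ft_force()[2] for _ in range(3)])
z=.012
try:
  while z>-.024:
    z-=.0025 if z>-.008 else .0015
    r.line_to([*g,z],rate=.06); f=r.current_ft_force()
    print(round(z,4),r.current_position()[2],f)
    if f[2]-f0>3.0: break
except Exception as e: print(repr(e))
snap("wrist","pics/n_pin.png"); snap("side","pics/n_side.png")
crop("pics/n_side.png","pics/n_sidec.png",330,240,420,345,6)
print(r.current_time())
E
```

```text
[-0.638  -0.6333  0.7107]
0.0095 0.010101047572817975 [ 0.0672  0.7061 -0.6   ]
0.007 0.006978401463245423 [ 1.2348 -0.8306 -0.469 ]
0.0045 0.0042960907971704015 [-0.0902  0.4946 -0.4075]
0.002 0.0017935271908503247 [ 0.1219 -1.2883 -0.4132]
-0.0005 -0.0006889405526939105 [-0.119   0.9375 -0.0807]
-0.003 -0.0031734110753962527 [ 0.6112 -0.9266  0.182 ]
-0.0055 -0.005693487903439681 [ 0.145   0.03   -0.4167]
-0.008 -0.008193357131368866 [-0.3488  0.2452  0.2141]
-0.0095 -0.00960902046603735 [ 0.6502 -0.5136  0.2971]
-0.011 -0.011097974565534088 [ 0.5112  0.5951 -0.1456]
-0.0125 -0.012597742444014418 [ 0.4381 -0.5223 -0.2782]
-0.014 -0.014118276637173757 [-0.8929  0.5608 -0.0294]
-0.0155 -0.015591347247885676 [-0.4344  0.6933  1.105 ]
-0.017 -0.017111424097793843 [-0.4848  0.0824 -0.233 ]
-0.0185 -0.018628597805848107 [-0.9348  0.3604 -0.1802]
-0.02 -0.020126100827867144 [-0.2907 -0.07   -0.0291]
-0.0215 -0.021606808867074168 [-0.0367  0.481   0.8395]
-0.023 -0.02312810678018383 [-0.2165  1.1249 -0.0119]
-0.0245 -0.02362134344215914 [-1.7398  1.8     8.994 ]
34.7333
```

View pics/n_pin.png

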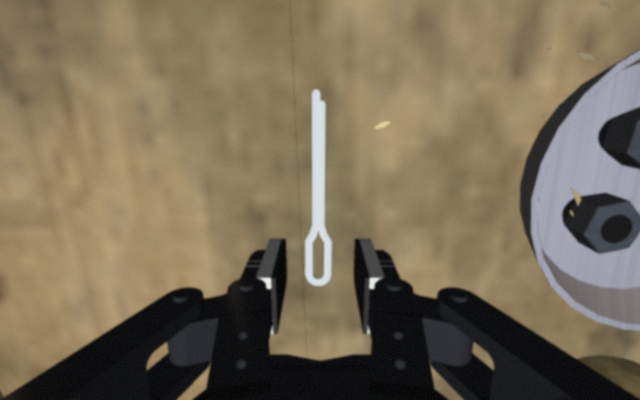

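View pics/n_sidec.png

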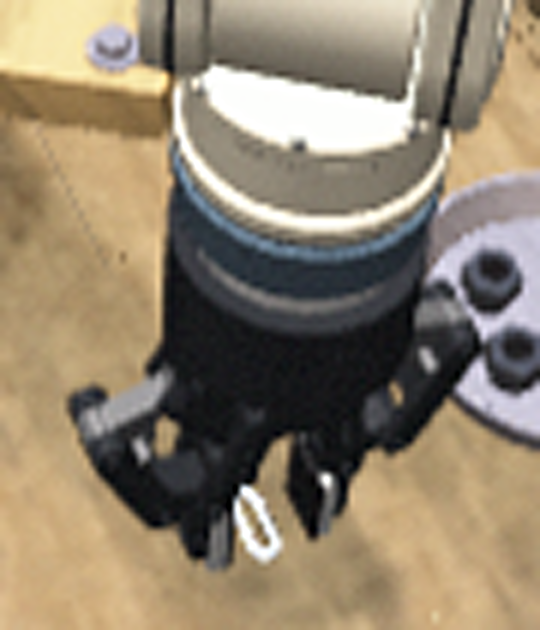

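```bash
python3 - <<'E'
from h import *
g=np.array([.5252,-.2765])
r.line_to([*g,-.0222],rate=.05)
r.move_gripper(.006,grip_force=60); print(r.current_width(),r.current_ft_force())
r.line_to([*g,.19],rate=.3)
print(r.current_width(),r.current_position(),r.current_time())
# pregrasp pose: pin yaw 148 (pin points from far/right side to the hub)
snap("wrist","pics/o_pin.png")
crop("pics/o_pin.png","pics/o_pinc.png",260,60,380,300,2.5 if 0 else 2)
E
```

```text
0.009323857476989517 [-0.259   0.8813  2.1713]
0.009177024235230617 [ 0.5247 -0.2762  0.1884] 36.15
```

View pics/o_pin.png

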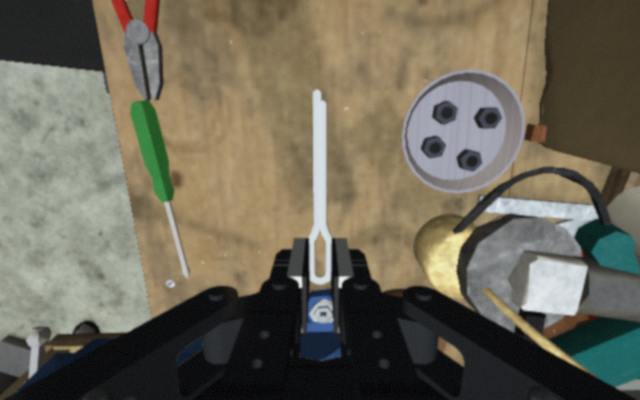

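```bash
python3 - <<'E'
from h import *
im=cv2.imread("pics/o_pin.png")
m=optics.camera_model("wrist");K,M=m["mtx"],m["mount"]
def tool(uv,dx=-.025):
    d=M[:3,:3]@np.linalg.solve(K,[*uv,1.]); o=M[:3,3]; return o+d*(dx-o[0])/d[0]
s=im.min(2)>150
pts=[]
for v in list(range(100,228,4)):
    u=np.nonzero(s[v,300:340])[0]+300
    p=tool((u.mean(),v)); pts.append(p)
    if v%20==0: print(v,u.min(),u.max(),p,np.linalg.norm(tool((u.max()+.5,v))-tool((u.min()-.5,v))))
pts=np.array(pts); c=np.polyfit(pts[:,1],pts[:,2],1); print("z=a*y+b",c,"yaw err deg",np.degrees(np.arctan(c[0])))
for n,uv in dict(tip=(317.5,90),back=(320,285),eyefront=(320,228)).items(): print(n,tool(uv))
E
```

```text
100 313 322 [-0.025   0.0673 -0.0004] 0.003880265407679422
120 313 325 [-0.025   0.0597  0.0001] 0.0051220069518926065
140 313 325 [-0.025   0.0518  0.0001] 0.005202106611847521
160 313 325 [-0.025   0.0437  0.0001] 0.005284751323481685
180 313 325 [-0.025   0.0354  0.0001] 0.005370064343018669
200 313 325 [-0.025   0.0268  0.0001] 0.005458177016301749
220 313 325 [-0.025   0.0179  0.0001] 0.0055492294535434035
z=a*y+b [-0.0017  0.0002] yaw err deg -0.09467847882007359
tip [-0.025   0.071  -0.0004]
back [-0.025  -0.0133  0.0005]
eyefront [-0.025   0.0142  0.0005]
```

```bash
python3 - <<'E'
from h import *
k,t=wfc("side")
for uv in [(415,233),(446,275),(428,155)]: print(onplane(k,t,uv,0))
K,T=wfc("scene")
for uv in [(303,150),(322,163),(300,90),(318,103)]: print(onplane(K,T,uv,0 if uv[1]>140 else .14))
d=np.load("pics/b_hub.npz");print(onplane(d["K"],d["T"],(259,290),.13))
p=np.array([np.cos(np.radians(147.8)),np.sin(np.radians(147.8))]);C0=np.array([.5638,.0097])
for s,psi in ((1,57.8),(-1,237.8)):
    print(C0-s*p*.1045,r.solve_ik([*(C0-s*p*.1045),.1635],down(np.radians(psi))))
    print(r.solve_ik([*(C0-s*p*.0345),.1635],down(np.radians(psi))))
E
```

```text
[ 0.7433 -0.077   0.    ]
[ 0.7414 -0.2176  0.    ]
[0.9623 0.2119 0.    ]
[ 0.8436 -0.0414  0.    ]
[ 0.7588 -0.0705  0.    ]
[ 0.9693 -0.097   0.14  ]
[ 0.8787 -0.1191  0.14  ]
[ 0.6597 -0.0417  0.13  ]
[ 0.6522 -0.046 ] [-0.1986  0.4519  0.2013  1.3201  0.      0.3634]
[-0.1561  0.3472  0.0357  1.2593  0.      0.4059]
[0.4754 0.0654] [-0.0384  0.1581 -0.2252  1.1875  0.     -2.618 ]
[-0.1043  0.2506 -0.104   1.2162  0.     -2.6839]
```

```bash
cat >> h.py <<'E'
C0=np.array([.5638,.0097]); PSI=np.radians(237.8); pv=np.array([np.cos(PSI+np.pi/2),np.sin(PSI+np.pi/2)])
E
python3 - <<'E'
from h import *
print(pv)
Q=down(PSI); p=C0-pv*.1055
r.movep([*p,.22],Q)
r.line_to([*p,.1635],rate=.15)
r.sleep(.15)
print(r.current_position(),p,r.current_time(),r.current_width())
K,T,im=snap("wrist","pics/p.png"); snap("side","pics/p_side.png")
crop("pics/p.png","pics/pc.png",220,20,420,300,2)
crop("pics/p_side.png","pics/p_sidec.png",290,150,390,230,6)
print(proj(K,T,[*C0,.15]),proj(K,T,[*C0,.1385]),[proj(K,T,[*(C0+s*pv*.013),.15]) for s in (-1,1)],r.current_q())
E
```

```text
[ 0.8462 -0.5329]
[0.4752 0.0659 0.1646] [0.4745 0.0659] 39.8833 0.009537618336371985
[319.9824  18.642 ] [319.9833  23.5585] [array([319.9901,  48.4763]), array([319.9743, -12.51  ])] [-0.0374  0.1562 -0.2254  1.1877 -0.     -2.617 ]
```

View pics/pc.png

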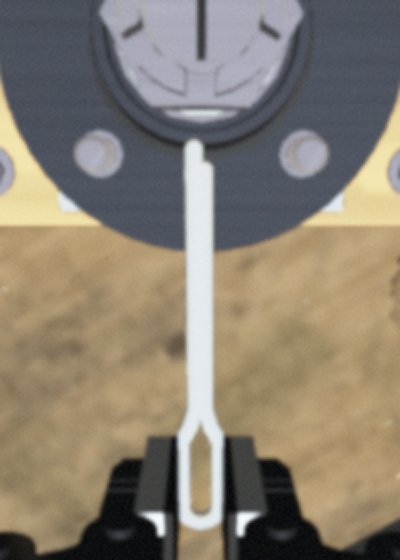

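View pics/p_sidec.png

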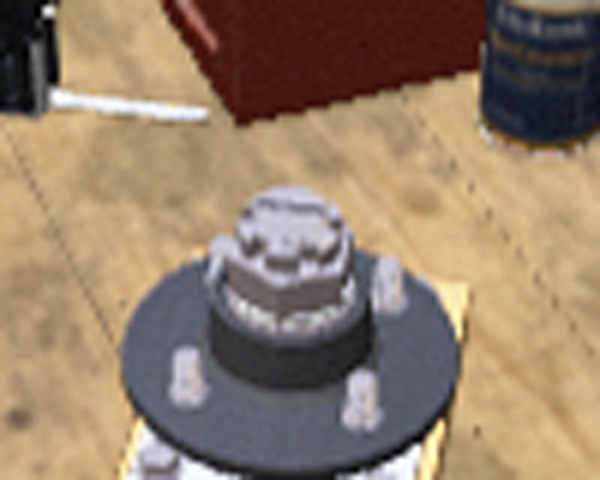

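```bash
python3 - <<'E'
from h import *
k,t=wfc("side")
print(proj(k,t,[*(C0-pv*.036),.1385]),"obs ~(324.3,169)",proj(k,t,[*C0,.15]),"obs ~(338.5,184.5)")
print(proj(k,t,[*(C0-pv*.036),.1415]))
for _ in range(2): print(r.current_position(),r.current_ft_force()); r.sleep(.1)
E
```

```text
[323.0071 185.8997] obs ~(324.3,169) [337.9117 183.9381] obs ~(338.5,184.5)
[322.9819 184.9245]
[0.475  0.0659 0.1643] [ 0.1213  0.8277 -0.1892]
[0.4748 0.0659 0.164 ] [-0.1093  0.2675 -0.3568]
```

Good catch: the pin sits 25 mm above the TCP, not below, so the insertion height must be TCP z = 0.1135.

```bash
python3 - <<'E'
from h import *
p=C0-pv*.1055
r.line_to([*p,.1135],rate=.15); r.sleep(.2)
print(r.current_position(),r.current_ft_force(),r.current_time())
K,T,im=snap("wrist","pics/q.png"); snap("side","pics/q_side.png")
crop("pics/q.png","pics/qc.png",220,0,420,300,2)
crop("pics/q_side.png","pics/q_sidec.png",290,150,390,230,6)
print(proj(K,T,[*C0,.15]))
E
```

```text
[0.4752 0.0659 0.1145] [-0.2121  1.0026 -0.1516] 40.8667
[320.0916 -14.0146]
```

View pics/qc.png

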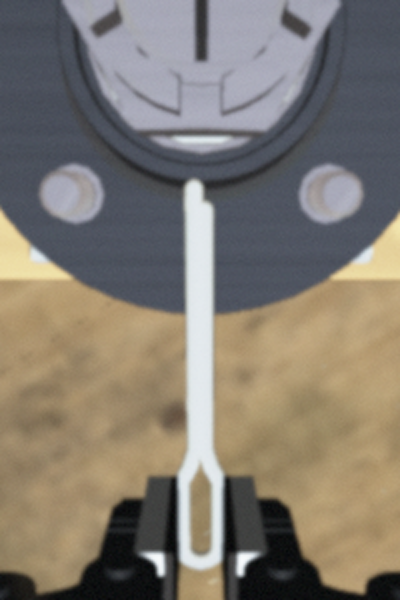

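View pics/q_sidec.png

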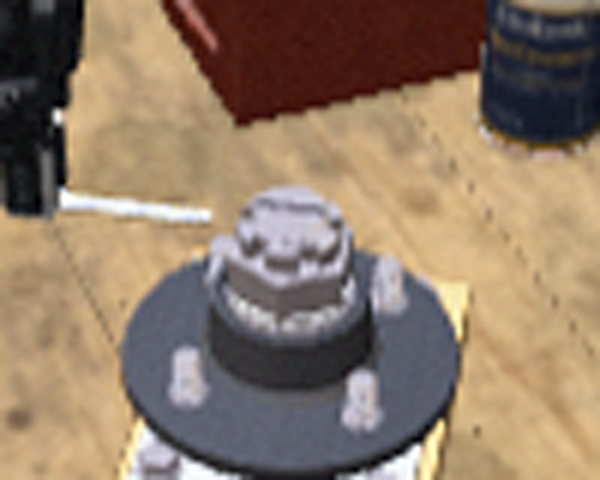

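```bash
python3 - <<'E'
from h import *
def go(s,z=.1132):
    r.line_to([*(C0-pv*s),z],rate=.06)
    f=np.array(r.current_ft_force()); print(round(s,4),r.current_position(),"axial",f[:2]@pv,"lat",f[1]*pv[0]-f[0]*pv[1],"z",f[2],r.current_width()); return f
print(r.current_position())
s=.1055
for d in (.008,.005,.005,.005,.006):
    s-=d; f=go(s)
    if np.linalg.norm(f)>9: break
print(r.current_time())
snap("side","pics/r_side.png"); crop("pics/r_side.png","pics/r_sidec.png",290,150,390,230,6)
E
```

```text
[0.4749 0.0659 0.1142]
0.0975 [0.4817 0.0614 0.1132] axial 0.10851792187807441 lat -0.1991649212430218 z -0.2881780858996087 0.009225408078342571
0.0925 [0.4857 0.0588 0.1131] axial 0.17104289920406804 lat -0.53682891320391 z -0.5463336319590941 0.009192262598321102
0.0875 [0.49   0.0562 0.1132] axial -0.16690447600094127 lat -0.28913904124105205 z -0.3831127324485061 0.009481488701269726
0.0825 [0.4942 0.0535 0.1132] axial 0.04105467729505172 lat -0.44995453597971824 z 0.7060850232512389 0.00919405594406281
0.0765 [0.4994 0.0503 0.1132] axial -0.18776768287163872 lat -0.29105375380222076 z -0.10027925563944184 0.00914874818127208
42.25
```

View pics/r_sidec.png

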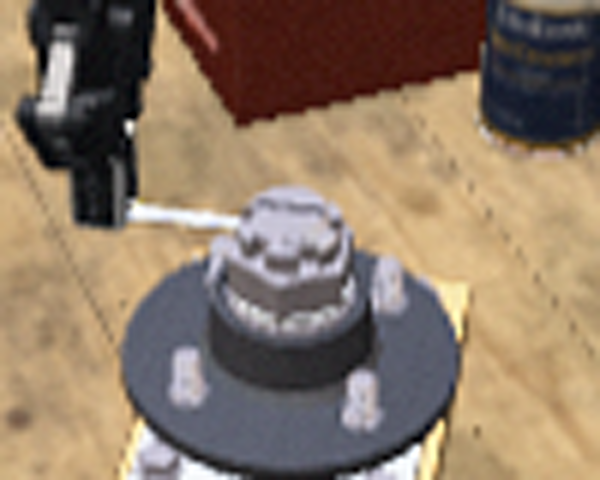

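```bash
python3 - <<'E'
from h import *
def go(s,z=.1132):
    r.line_to([*(C0-pv*s),z],rate=.06)
    f=np.array(r.current_ft_force()); print(round(s,4),r.current_position(),"axial",round(f[:2]@pv,2),"lat",round(f[1]*pv[0]-f[0]*pv[1],2),"z",round(f[2],2)); return f
s=.0765; ok=True
for d in [.0085]*4:
    s-=d; f=go(s)
    if np.linalg.norm(f)>12: ok=False; break
while ok and s>.029:
    s-=.001; f=go(s)
    if -f[:2]@pv>6 or np.linalg.norm(f)>15: break
print(r.current_time())
snap("wrist","pics/s.png"); snap("side","pics/s_side.png"); crop("pics/s_side.png","pics/s_sidec.png",290,150,390,230,6)
E
```

```text
0.068 [0.5066 0.0457 0.1131] axial 0.24 lat -0.14 z -0.28
0.0595 [0.5137 0.0412 0.1131] axial 0.02 lat 0.04 z -0.6
0.051 [0.5209 0.0366 0.1131] axial 0.2 lat 0.9 z 0.41
0.0425 [0.5281 0.0321 0.1131] axial -0.24 lat -0.6 z -1.18
0.0415 [0.5286 0.0319 0.1132] axial -0.69 lat -0.28 z -0.29
0.0405 [0.5296 0.0313 0.1132] axial 0.41 lat 0.01 z -0.37
0.0395 [0.5304 0.0307 0.1132] axial 0.23 lat 0.13 z 0.45
0.0385 [0.5312 0.0302 0.1132] axial 0.77 lat -0.51 z 0.43
0.0375 [0.5321 0.0296 0.1132] axial 0.09 lat -0.19 z -0.04
0.0365 [0.5329 0.0291 0.1132] axial 0.53 lat -0.45 z 0.07
0.0355 [0.5337 0.0287 0.1132] axial -0.86 lat 0.0 z 0.49
0.0345 [0.5339 0.0285 0.1131] axial -5.42 lat 0.74 z 1.28
0.0335 [0.534  0.0284 0.113 ] axial -8.98 lat 0.39 z 3.42
45.7167
```

View pics/s.png

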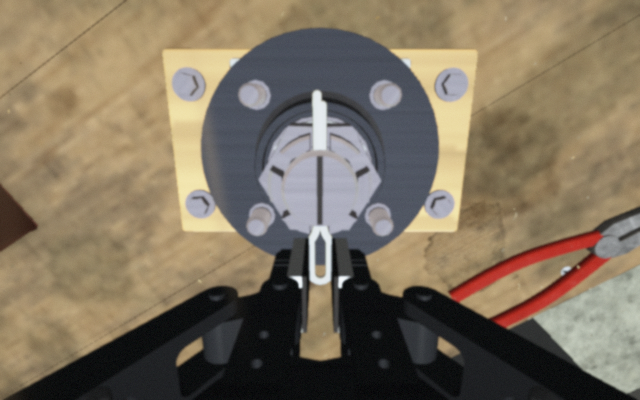

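View pics/s_sidec.png

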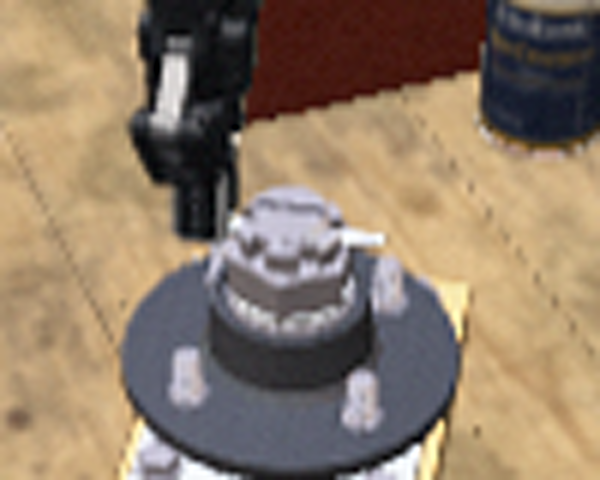

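```bash
python3 - <<'E'
from h import *
r.move_gripper(.030); r.sleep(.2)
print(r.current_width(),r.current_ft_force(),r.current_time())
snap("wrist","pics/t0.png")
r.line_to([*(C0-pv*.034),.20],rate=.12)
r.line_to([*(C0-pv*.09),.24],rate=.2)
snap("wrist","pics/t.png"); snap("side","pics/t_side.png"); crop("pics/t_side.png","pics/t_sidec.png",290,150,390,230,6)
crop("pics/t.png","pics/tc.png",245,30,395,230,3)
K,T=wfc("wrist"); print(proj(K,T,[*C0,.1385]),proj(K,T,[*(C0-pv*.0455),.1385]),proj(K,T,[*(C0+pv*.035),.1385]),r.current_time(),r.current_ft_force())
E
```

```text
0.02993226690566379 [-0.8572 -0.2255  0.5512] 46.35
[319.2395  67.4312] [319.2933 131.6235] [319.1943  13.5176] 47.8667 [ 0.3533  0.6597 -1.2137]
```

View pics/tc.png

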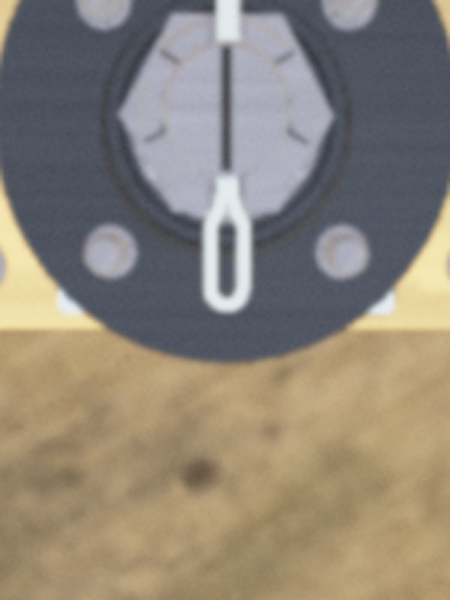

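View pics/t_sidec.png

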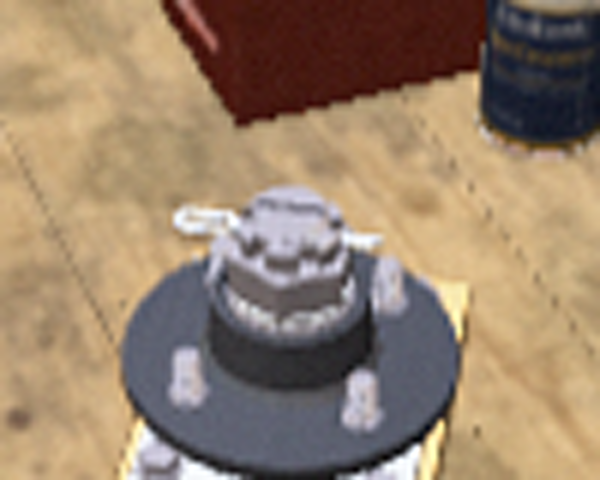

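```bash
python3 - <<'E'
from h import *
d=np.load("pics/t.npz");K,T=d["K"],d["T"]
f=lambda u,v,z: onplane(K,T,(245+(u+.5)/3-.5,30+(v+.5)/3-.5),z)
a,b=f(227,45,.15),f(227,172,.15); print("saw",[(x[:2]-C0)@pv for x in (a,b)])
e=f(227,313,.1405); print("eye back",(e[:2]-C0)@pv, "expect -.0455")
e=f(227,313,.1385); print("eye back",(e[:2]-C0)@pv)
H=[f(*c,.1332) for c in [(168,12),(283,12),(335,117),(120,117),(180,215),(275,218)]]; print("hexcentre",(np.mean(H,0)[:2]-C0)@pv)
# tip from side, pin at z=.1385
k,t=wfc("side"); x=onplane(k,t,(290+383/6,150+238/6),.1385);y=onplane(k,t,(290+173/6,150+217/6),.1385);print("side tip/back",(x[:2]-C0)@pv,(y[:2]-C0)@pv)
E
```

```text
saw [np.float64(0.013625569220395808), np.float64(-0.01377072184892947)]
eye back -0.04727473987363193 expect -.0455
eye back -0.04748193685313694
hexcentre -0.00047370035522360674
side tip/back 0.03807343262032565 -0.04555820675109467
```

The two views disagree by 1–2 mm on the eye's position, so I'll use a gentle push from behind with shut fingers to settle it.

```bash
python3 - <<'E'
from h import *
r.move_gripper(.0); 
r.line_to([*(C0-pv*.066),.15],rate=.25); r.line_to([*(C0-pv*.066),.110],rate=.15)
def go(s,z=.110):
    r.line_to([*(C0-pv*s),z],rate=.05); f=np.array(r.current_ft_force()); p=np.array(r.current_position())
    print(round(s,4),"at",round((C0-p[:2])@pv,4),"axial",round(f[:2]@pv,2),"lat",round(f[1]*pv[0]-f[0]*pv[1],2),"z",round(f[2],2)); return f
s=.061; go(s)
while s>.0535:
    s-=.001; f=go(s)
    if -f[:2]@pv>6: break
snap("wrist","pics/u0.png")
r.line_to([*(C0-pv*.07),.110],rate=.15)
r.line_to([*(C0-pv*.09),.24],rate=.25)
snap("wrist","pics/u.png"); snap("side","pics/u_side.png"); crop("pics/u_side.png","pics/u_sidec.png",290,150,390,230,6)
crop("pics/u.png","pics/uc.png",245,30,395,180,4)
print(r.current_time(),r.current_ft_force())
E
```

```text
0.061 at 0.0601 axial 0.18 lat 0.12 z 0.08
0.06 at 0.0599 axial -0.14 lat 0.78 z 0.17
0.059 at 0.059 axial -0.08 lat -0.08 z -0.02
0.058 at 0.0579 axial -0.32 lat 0.2 z -0.32
0.057 at 0.057 axial 0.34 lat -0.14 z -0.21
0.056 at 0.0567 axial -5.19 lat 0.76 z 0.36
0.055 at 0.0565 axial -7.22 lat -0.57 z 0.76
52.0333 [0.0317 1.2074 0.0893]
```

View pics/uc.png

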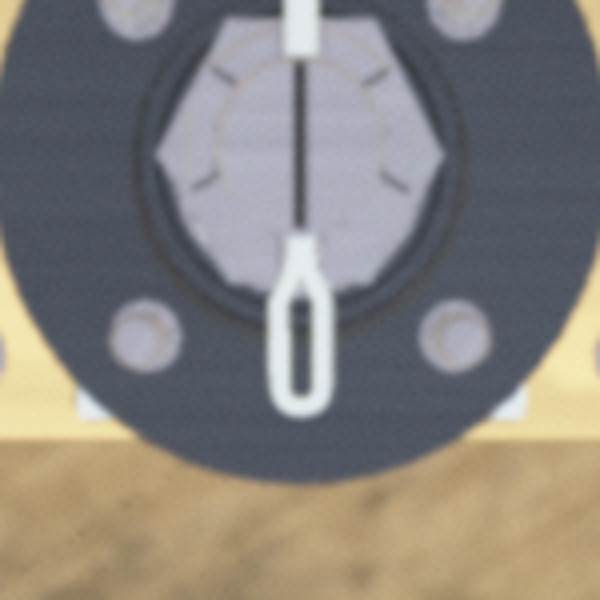

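View pics/u_sidec.png

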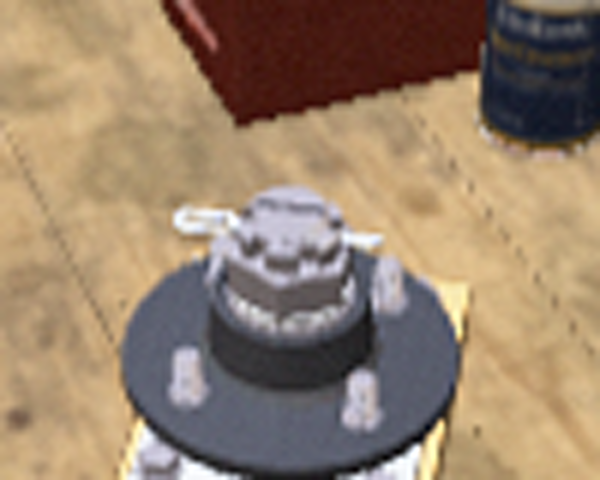

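A firm stop at 45.7 mm for the eye's back agrees with the 45.5 mm expected at home. I'll hand in.

```bash
python3 - <<'E'
from h import *
print(r.current_time()); r.hand_in()
E
```

```text
52.0333
the job is handed in; nothing more can be done
```

The castle nut is seated and backed off to the first slot, and the split pin is right home through slot and hole. It took 52 s of the 72 s, and the robot was clear of the work when I handed in.

**What I did**
- **Nut:** I ran it down about 7.6 rad in two grips. The wrist moment jumped from about 0.1 to 1.05 N m at the washer, and I then backed it off 0.45 rad.
- **Pin:** I gripped it by the eye and slid it through the slot and hole with no force until the eye met the crown. I then let go and retreated.

**Last checks**
- **Alignment:** the slot and the saw line agree within about 1°.
- **Pin home:** pushing the eye from behind with shut fingers met a firm stop at 5 to 7 N. That puts the eye's back 45.7 mm from the axle's line, against 45.5 mm expected.
- **Pin through:** the tip shows on the far side of the nut.

**What disagreed**
- **First grip on the nut:** the finger ends are about 23 mm behind the stated TCP. My first grip therefore closed on the crown, not the hexagon, and I redid it lower before turning.
- **Pin height:** I first set the pin about 50 mm too high through a sign error. I caught it in the side view before insertion.
- **Turns to seat:** the nut needed 7.6 rad, not the 6.55 rad I first estimated.
- **Eye position:** before the push test, the wrist picture put the eye's back at 47.3 mm and the side view at 45.6 mm. The firm stop supports the side view.

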